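Count to the third gap and push the blank home

ROBOT

A 6-joint arm with a two-finger parallel gripper is mounted at the origin on the work surface; the furniture and walls round the work are solid. World frame = base frame: x ahead of the robot, y to its left, z up, the work surface at z = 0. Lengths are in m, angles in rad, forces in N, time in s.
With the tool pointing down it reaches from about 0.325 to 0.85 m from the base axis. Payload 4.4 kg.
Tool frame: the origin (TCP) lies at the very end of the fingers, on their centre line; the grasp point (between the pads) lies ctrl.pinch_z behind it (ctrl.pinch_z is the distance from the TCP to the grasp point, in m); z points along the fingers, y is the line along which they close (so a half turn about z gives the same grasp; the last joint's range is limited). The gripper opens to 94 mm and grips with 3 to 60 N. Pads are 16 mm wide; open, the fingers measure 119 mm over their backs; the gripper's body (75 mm by 177 mm) begins 78 mm behind the grasp point.
Start: joints at [-1.47, 0.207, 1.542, -0, 1.393, -0.15], TCP at [0.143, -0.557, 0.205] pointing down, gripper open.
Joint ranges: [-2.73, 2.73], [-0.86, 2.22], [0.23, 2.46], [-1.11, 4.25], [0.08, 2.63], [-2.82, 2.82]. Speed limits (rad/s): [2.79, 2.79, 3.14, 3.14, 3.14, 3.14].

INTERFACE

Orientations are given as a unit quaternion [w, x, y, z].
In Python, from rig import ctrl, camera, ticket gives the robot as it stands.
- The arm moves only by the shell command python3 -m crank 'ROWS' [FORCE]. ROWS is JSON, a list of rows, each a list of 3 entries, a list of its own where there are three numbers: the opening, from -1 (shut) to 1 (fully open), so that 0 is half open, then the shift along the world's x, y, z in mm, then the turn about the world's z in rad. In form: [[grip, [tx, ty, tz], spin], ...]. A call has exactly 5 rows; each row shifts and turns the commanded pose from where the row before left it; what a row does not reach is not made up. A row lasts 1/12 s, in which the tool goes at most 41.7 mm and 7.16 degrees, less where a joint would pass 70% of its speed; a pose out of reach is approached as far as the arm can. A call is refused whole if a number of a shift passes 41.7 or a number of a turn 0.125, either way. A call with a gripper value outside its range is refused whole. The fingers move at their own pace and stop on an object; FORCE is the grip in N (left out, the last holds). Time passes only in rows, so rows that do not move let the fingers close, or fill a call up. It gives the time, the measured TCP pose, the force, the opening and the grip force at its end, in the units of the state.
- ctrl.state(): the state, without advancing time (a new reading comes with each control period).
- camera(name): name is "side" or "top"; returns a dict with "frame" (480x640x3 uint8, blue, green, red), "K" (3x3 intrinsics, pixels), "k1" (the pictures are not rectified: a ray, as slopes to the right and down, at radius r is drawn at 1 + k1 r^2 times it, then the intrinsics apply), "rvec" (rotation vector, rad) and "tvec" (3), from world to camera coordinates, as OpenCV has them. Camera axes: x right, y down, z forward; pixel columns grow to the right and rows downward; lengths in m; the calibration is good to about 2 mm. A picture is of the moment at which its call begins. There is no depth.
- ticket.hand_in(): hands the job in; it is judged then, once.
The state is a dict: "clock": time; "joint_positions": joint angles; "joint_vel": joint speeds; "effort": joint torques, N m; "tool_pos": TCP position; "tool_rot": TCP orientation; "wrist_force": force on the tool from outside, world axes, zero at the start; "torque": the same for the moment, N m; "finger_gap": opening from 0.0 (shut) to 1.0 (fully open); "gripper_force": force on a finger pad.
Only numpy, scipy, OpenCV 4.12 (cv2) and the standard library are available. Lean on these libraries where they do the work, as an engineer would, in place of code of your own. Each camera call takes 0.05 s, during which the arm holds its last target. There are 200 camera calls.

TASK

Count along the blank rack by touch, starting from the end where the tall post stands: touch the top of its front rail with your fingertips over the first gap, then over the second, then over the third (every gap counts, filled or not). Then push the loose wooden blank that lies in front of the rack along the bench into that third gap, fully home against the back board. Only push it, never pick it up, and leave everything else where it is.

Things in the scene. Friction and masses are not known exactly. Their poses are not given: they have to be found in the camera images.
- rack: Plywood rack fixed on the bench. Seven upright dividers, 12 mm thick, 64 mm high, with rounded front ends, make six gaps 56 mm wide, open towards the robot, centred at y = -170, -102, -34, 34, 102, 170 mm. No floor: the bench itself. Origin: on the bench, mid-width, at the dividers' front ends; x points into the gaps, away from the robot, y left along the rack, z up.
- rail (a point): Middle of the flat top of the rack's front rail: a rigid pale batten along rack y over the dividers' front ends, 480 mm long, 28 mm wide, 14 mm thick, top 78 mm above the bench. Axes as the rack's; at rack x = 22 mm. A touch counts for a gap if the fingertips press on the rail while the point midway between the two fingers is within 28 mm of the gap's centre line.
- stop (a point): Middle of the near face of the rack's back board (78 mm high), which closes all the gaps at their far end, at rack x = 85 mm, 40 mm above the bench. Axes as the rack's.
- tall_post: Tall dark wooden post, 20 mm across and 45 mm high, fixed upright on one end of the front rail (either end). Origin at the centre of its foot, on the rail's top at rack x = 22 mm, y = +224 or -224 mm. Counting starts at this end: the centres of the first, second and third gaps are 54, 122 and 190 mm from its axis along the rail.
- short_post: Short dark wooden stub, 20 mm across and 12 mm high, on the opposite end of the rail. Origin at the centre of its foot.
- blank: Loose hardwood block to push, 46 mm wide (its x), 105 mm long (its y), 50 mm high, about 0.11 to 0.22 kg, lying in front of the rack, length roughly along the gaps. Origin at the centre of its underside; z up. It enters a gap lengthwise, either end first, and passes under the rail and, fully home, stands 20 mm out of the rack (origin at rack x = 32.5 mm). Slides with ordinary friction.
- stub_a: A loose wooden offcut, 45 x 62 x 58 mm high, already stored in one of the rack's two end gaps on one side. Leave it. Origin at the centre of its underside.
- stub_b: A loose wooden offcut, 50 x 66 x 55 mm high, already stored in one of the rack's two end gaps on one side. Leave it. Origin at the centre of its underside.
- glasses: Clear safety glasses with black frame, 154 mm wide, folded, 49 mm high, lying on the bench at the left. Leave them. Origin at the middle of the underside.
- brush: Round paint brush, 201 mm long, 23 mm thick, lying on the bench at the right. Leave it. Origin at mid-length, on its underside.
Not all that is in view belongs to the job. Leave any purple look-alike of the blank alone.

How it is judged:
By the outcome, as a careful person would: the job done as asked, in the order asked, and still so for the second after the job is handed in, with the robot touching nothing.
It also fails if it takes over 69 s, if anything falls off the work surface, if the arm or the gripper's body presses on something with over 40 N, if the wrist force passes 120 N, or if a joint passes its speed limit or range.

## Working session

There is one attempt and no reset: what is moved stays moved. The work goes in short steps, Python scripts to look and compute and a shell command to move; the robot and the scene stay as the last step left them, time stands still between calls to the robot, and variables do not carry over. Pictures are saved under pics/ and viewed, at most 10 in all, crops included, and the job is handed in when it is done.

```bash
mkdir -p pics; ls; python3 - <<'E'
from rig import ctrl,camera
import cv2,numpy as np
for n in("top","side"):
    c=camera(n); cv2.imwrite(f"pics/{n}0.png",c["frame"]); np.savez(f"{n}.npz",**c)
    print(n,c["K"].tolist(),c["k1"],c["rvec"],c["tvec"])
print(ctrl.state(),ctrl.pinch_z)
E
```

```text
pics
top [[616.1313521156409, 0.0, 315.7067917378762], [0.0, 616.1313521156409, 241.38593054028047], [0.0, 0.0, 1.0]] -0.14120057441484593 [ 2.11116769 -2.16265922  0.16136374] [0.01122177 0.51336107 1.39029805]
side [[595.1874904035124, 0.0, 321.61793424831023], [0.0, 595.1874904035124, 239.80092162512545], [0.0, 0.0, 1.0]] -0.11357312182746483 [ 2.00443473  0.77506937 -0.42789712] [-0.40714877 -0.08998934  1.75118367]
{'clock': 0.1, 'joint_positions': array([-1.47049526e+00,  2.07314292e-01,  1.54278537e+00, -3.41382445e-05,
        1.39350985e+00, -1.50492486e-01]), 'joint_vel': array([-2.87896823e-04, -2.36507581e-03, -1.20189648e-03, -1.74257295e-03,
       -1.50005664e-03, -6.96430086e-06]), 'effort': array([-2.16439648e-04, -3.71863103e+01, -2.82293916e+01,  7.00762030e-02,
        3.11324699e-02, -4.95468157e-05]), 'tool_pos': array([ 0.1426081 , -0.55628875,  0.20443076]), 'tool_rot': array([-1.00853276e-03,  9.92147238e-01,  1.25071343e-01,  8.51133541e-06]), 'wrist_force': array([0.44604955, 0.96749253, 0.31416094]), 'torque': array([-0.00560657, -0.02156346,  0.0723234 ]), 'gripper_force': 0.0, 'finger_gap': 1.0002029557843606} 0.0188
```

View pics/top0.png

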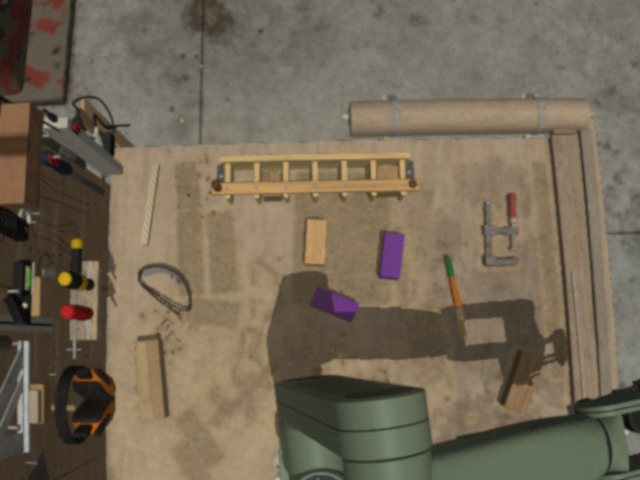

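View pics/side0.png

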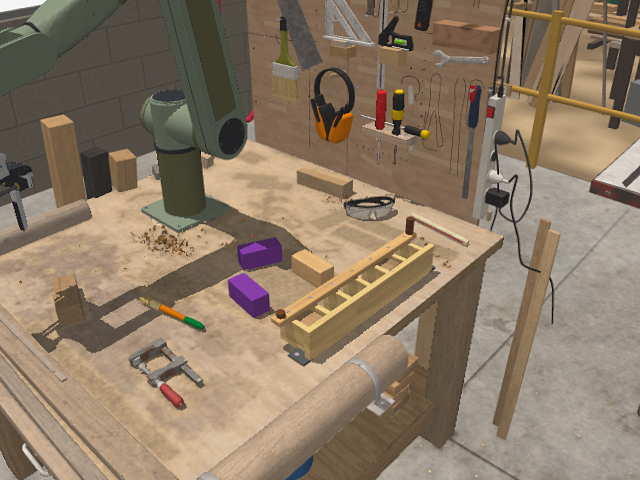

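```bash
cat > h.py <<'E'
import cv2,numpy as np
from rig import ctrl,camera
def world(c,px,z):
    px=np.asarray(px,float).reshape(-1,1,2)
    D=np.array([float(c["k1"]),0,0,0,0])
    n=cv2.undistortPoints(px,c["K"],D).reshape(-1,2)
    R=cv2.Rodrigues(c["rvec"])[0]; o=-R.T@np.ravel(c["tvec"])
    d=np.c_[n,np.ones(len(n))]@R
    return (o+d*((z-o[2])/d[:,2])[:,None])[:,:2]
E
python3 - <<'E'
from h import *
c=dict(np.load("top.npz")); s=dict(np.load("side.npz"))
f=c["frame"]; a=cv2.resize(f[145:285,200:430],None,fx=3.4,fy=3.4,interpolation=cv2.INTER_CUBIC)
g=s["frame"]; b=cv2.resize(g[210:360,220:450],None,fx=1.0*782/230,fy=782/230,interpolation=cv2.INTER_CUBIC)
cv2.imwrite("pics/cropT.png",a)
cv2.imwrite("pics/cropS.png",b)
h=cv2.cvtColor(f,cv2.COLOR_BGR2HSV)
for p in[(315,241),(315,225),(315,260),(290,241),(330,241),(315,187),(260,187),(380,187),(315,157),(315,205)]:print(p,h[p[1],p[0]])
E
```

```text
(315, 241) [ 16 118 184]
(315, 225) [ 17 123 181]
(315, 260) [ 17 120 180]
(290, 241) [ 18  74 159]
(330, 241) [ 18  86 131]
(315, 187) [ 16  83 156]
(260, 187) [ 17 126 193]
(380, 187) [ 18 128 177]
(315, 157) [ 19 115 189]
(315, 205) [ 18  87 143]
```

View pics/cropT.png

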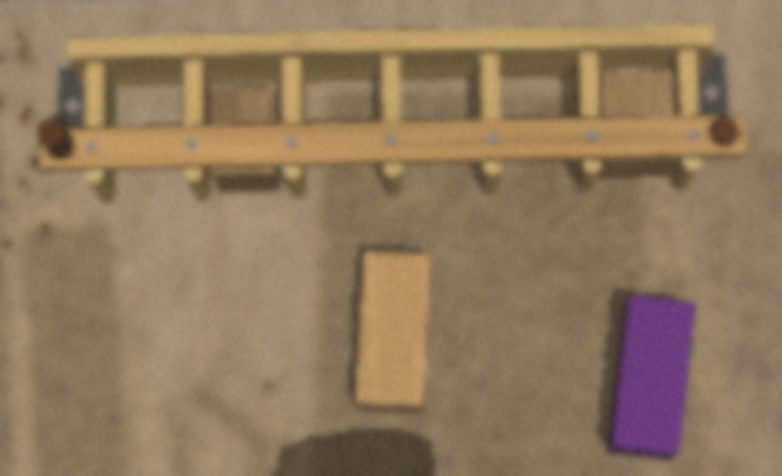

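View pics/cropS.png

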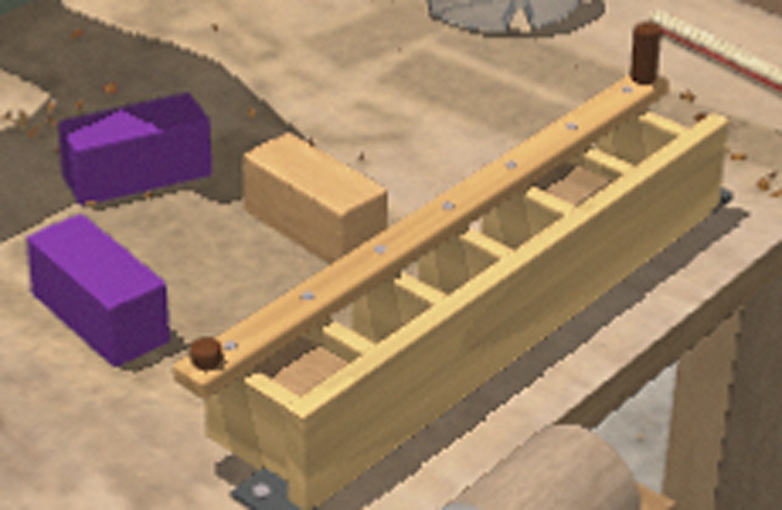

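The side crop shows the tall post at crop (647,52), which is the rack's +y end; in the top view that is the left end, px (217,186). The short stub is at px (413,183).

There are three candidate blocks in the top view: tan at (315,241), purple at (391,256) and purple at (334,304). Only the tan one is the hardwood blank, because the purple ones are the look-alikes. The third gap from the left is empty and centred near px (300,175).

```bash
cat >> h.py <<'E'
def blank(c,z=0.05,box=(180,310,260,380)):
    h=cv2.cvtColor(c["frame"],cv2.COLOR_BGR2HSV)
    m=cv2.inRange(h,(12,100,150),(17,160,255))
    k=np.zeros_like(m);a,b,l,r=box;k[a:b,l:r]=m[a:b,l:r]
    cs=cv2.findContours(k,0,2)[0]
    q=max(cs,key=cv2.contourArea)
    w=world(c,q,z).astype(np.float32)*1000
    return cv2.boundingRect(q),cv2.minAreaRect(w),cv2.boxPoints(cv2.minAreaRect(w))
E
python3 - <<'E'
from h import *
c=dict(np.load("top.npz"))
print("blank",blank(c,.05,(200,285,290,345)))
print("rail",blank(c,.078,(170,205,205,425)))
# screws (crop px) on dividers along the rail
x=np.array([[91,147],[191,144],[291,142],[391,140],[492,138],[592,136],[693,135]])
p=world(c,(x+.5)/3.4-.5+[200,145],.078)*1000;print("screws",p.round(1))
E
```

```text
blank ((305, 219, 22, 45), ((512.5315551757812, -0.9295120239257812), (46.145774841308594, 102.76536560058594), 86.05339813232422), array([[459.68268 , -20.411182],
       [562.20435 , -27.484188],
       [565.38043 ,  18.552158],
       [462.85876 ,  25.625164]], dtype=float32))
rail ((212, 170, 208, 24), ((646.845947265625, -3.785614013671875), (477.2657470703125, 48.500038146972656), 89.80911254882812), array([[ 621.801  , -242.33636],
       [ 670.3008 , -242.49796],
       [ 671.89087,  234.76514],
       [ 623.3911 ,  234.92673]], dtype=float32))
screws [[ 637.4  201.4]
 [ 637.5  133.4]
 [ 637.    65.7]
 [ 636.7   -1.9]
 [ 636.4  -70.1]
 [ 636.2 -137.8]
 [ 635.3 -206.3]]
```

```bash
for i in 1 2 3 4; do python3 -m crank '[[-1,[22,32,0],-0.0125],[-1,[22,32,0],-0.0125],[-1,[22,32,0],-0.0125],[-1,[22,32,0],-0.0125],[-1,[22,32,0],-0.0125]]'; done
```

```text
clock: 0.52
tool_pos: [0.2531, -0.3951, 0.2048]
tool_rot: [-0.001, 0.996, 0.093, -0.0]
wrist_force: [0.2, -0.3, 0.9]
finger_gap: 0.685
gripper_force: 0.0
clock: 0.93
tool_pos: [0.3631, -0.2351, 0.2052]
tool_rot: [-0.0, 0.998, 0.062, -0.0]
wrist_force: [1.8, -0.7, 0.4]
finger_gap: 0.329
gripper_force: 0.0
clock: 1.35
tool_pos: [0.4731, -0.075, 0.2052]
tool_rot: [-0.0, 1.0, 0.031, -0.0]
wrist_force: [0.0, -0.5, 0.0]
finger_gap: 0.006
gripper_force: 0.0
clock: 1.77
tool_pos: [0.583, 0.0849, 0.2048]
tool_rot: [0.0, 1.0, 0.0, -0.001]
wrist_force: [0.5, -1.2, 0.4]
finger_gap: 0.006
gripper_force: 0.0
```

```bash
python3 -m crank '[[-1,[11,16.5,-12],0],[-1,[11,16.5,-12],0],[-1,[11,16.5,-12],0],[-1,[11,16.5,-12],0],[-1,[11,16.5,-12],0]]' | head -2;  python3 -m crank '[[-1,[0,0,-11],0],[-1,[0,0,-11],0],[-1,[0,0,-11],0],[-1,[0,0,-11],0],[-1,[0,0,-11],0]]'; python3 -m crank '[[-1,[0,0,-2],0],[-1,[0,0,-2],0],[-1,[0,0,-2],0],[-1,[0,0,-2],0],[-1,[0,0,0],0]]'
```

```text
clock: 2.18
tool_pos: [0.6376, 0.1664, 0.144]
clock: 2.6
tool_pos: [0.6372, 0.1645, 0.0896]
tool_rot: [0.0, 1.0, -0.0, -0.0]
wrist_force: [0.4, -0.4, -0.2]
finger_gap: 0.006
gripper_force: 0.0
clock: 3.02
tool_pos: [0.638, 0.1654, 0.0828]
tool_rot: [-0.0, 1.0, 0.0, 0.0]
wrist_force: [-0.8, 0.5, 0.9]
finger_gap: 0.005
gripper_force: 0.0
```

```bash
python3 - <<'E'
from h import *
for n in("top","side"):
    c=camera(n); a=c["frame"][145:285,200:430] if n=="top" else c["frame"][150:350,220:500]
    cv2.imwrite(f"pics/{n}1.png",cv2.resize(a,None,fx=2.7,fy=2.7))
E
```

```text
(no output)
```

View pics/side1.png

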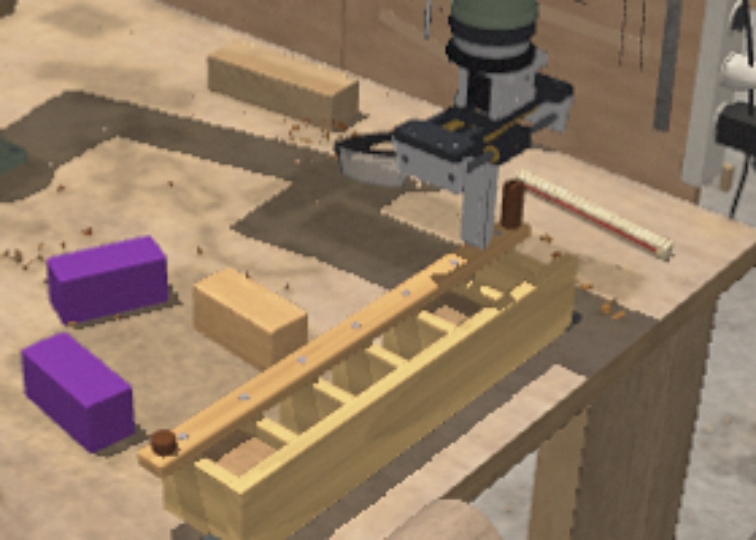

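The fingertips (crop 480,245) are just above the rail over the first gap, between the tall post and the second divider. I'll press now.

```bash
python3 -m crank '[[-1,[0,0,-1.5],0],[-1,[0,0,-1.5],0],[-1,[0,0,-1.5],0],[-1,[0,0,-1],0],[-1,[0,0,0],0]]'; python3 -m crank '[[-1,[0,0,-1],0],[-1,[0,0,0],0],[-1,[0,0,0],0],[-1,[0,0,0],0],[-1,[0,0,0],0]]'
```

```text
clock: 3.53
tool_pos: [0.6379, 0.1655, 0.0783]
tool_rot: [0.0, 1.0, 0.0, 0.0]
wrist_force: [-2.2, -0.0, 5.7]
finger_gap: 0.006
gripper_force: 2.9
clock: 3.95
tool_pos: [0.6379, 0.1656, 0.0783]
tool_rot: [0.0, 1.0, 0.001, 0.0]
wrist_force: [-3.5, -0.9, 9.7]
finger_gap: 0.003
gripper_force: 4.7
```

```bash
python3 -m crank '[[-1,[0,0,12],0],[-1,[0,0,12],0],[-1,[0,-20,0],0],[-1,[0,-28,0],0],[-1,[-0.5,-18,0],0]]'; python3 -m crank '[[-1,[0,0,-9],0],[-1,[0,0,-8],0],[-1,[0,0,-3],0],[-1,[0,0,-2],0],[-1,[0,0,0],0]]';python3 -m crank '[[-1,[0,0,-1],0],[-1,[0,0,-0.5],0],[-1,[0,0,-0.5],0],[-1,[0,0,0],0],[-1,[0,0,0],0]]'
```

```text
clock: 4.37
tool_pos: [0.6382, 0.0981, 0.1015]
tool_rot: [0.0, 1.0, 0.001, 0.001]
wrist_force: [0.1, -0.3, 0.3]
finger_gap: 0.003
gripper_force: 0.0
clock: 4.78
tool_pos: [0.6366, 0.1002, 0.0783]
tool_rot: [0.0, 1.0, 0.001, -0.001]
wrist_force: [-2.8, -1.4, 5.0]
finger_gap: 0.001
gripper_force: 2.5
clock: 5.2
tool_pos: [0.6366, 0.1002, 0.0783]
tool_rot: [0.001, 1.0, 0.001, -0.001]
wrist_force: [-5.6, -2.6, 12.6]
finger_gap: 0.003
gripper_force: 6.2
```

```bash
python3 -m crank '[[-1,[0,0,12],0],[-1,[0,0,12],0],[-1,[0,-20,0],0],[-1,[0,-28,0],0],[-1,[0.5,-20,0],0]]'; python3 -m crank '[[-1,[0,0,-9],0],[-1,[0,0,-8],0],[-1,[0,0,-3],0],[-1,[0,0,-2],0],[-1,[0,0,0],0]]';python3 -m crank '[[-1,[0,0,-0.5],0],[-1,[0,0,-0.5],0],[-1,[0,0,-0.5],0],[-1,[0,0,0],0],[-1,[0,0,0],0]]'
```

```text
clock: 5.62
tool_pos: [0.6385, 0.0312, 0.1011]
tool_rot: [0.0, 1.0, 0.001, 0.001]
wrist_force: [-0.2, -1.1, -0.7]
finger_gap: 0.005
gripper_force: 0.0
clock: 6.03
tool_pos: [0.6369, 0.0327, 0.0783]
tool_rot: [0.0, 1.0, 0.001, -0.001]
wrist_force: [-3.7, -1.8, 5.7]
finger_gap: 0.006
gripper_force: 2.9
clock: 6.45
tool_pos: [0.6369, 0.0326, 0.0783]
tool_rot: [0.0, 1.0, 0.002, -0.001]
wrist_force: [-5.7, -1.3, 11.3]
finger_gap: 0.005
gripper_force: 5.6
```

```bash
python3 -m crank '[[-1,[0,0,16],0],[-1,[0,0,16],0],[-1,[0,0,16],0],[-1,[0,0,16],0],[-1,[0,0,16],0]]' >/dev/null; for i in 1 2 3; do python3 -m crank '[[0,[-8.3,-7,0],0.105],[0,[-8.3,-7,0],0.105],[0,[-8.3,-7,0],0.105],[0,[-8.3,-7,0],0.105],[0,[-8.3,-7,0],0.105]]'; done; python3 - <<'E'
from h import *
print(ctrl.state()["joint_positions"]); print(blank(camera("top"),.05,(200,285,290,345)))
E
```

```text
clock: 7.28
tool_pos: [0.5955, -0.002, 0.1558]
tool_rot: [-0.0, 0.965, 0.263, -0.0]
wrist_force: [0.4, -0.0, -0.2]
finger_gap: 0.323
gripper_force: 0.0
clock: 7.7
tool_pos: [0.5541, -0.0371, 0.1558]
tool_rot: [-0.001, 0.863, 0.505, -0.0]
wrist_force: [-0.0, -0.2, 0.9]
finger_gap: 0.494
gripper_force: 0.0
clock: 8.12
tool_pos: [0.5127, -0.0722, 0.1559]
tool_rot: [-0.001, 0.703, 0.711, 0.0]
wrist_force: [0.6, 0.4, 0.4]
finger_gap: 0.501
gripper_force: 0.0
[-3.07541510e-01  1.33380308e-01  1.73373602e+00  6.10751335e-04
  1.27542032e+00 -3.20012100e-01]
((307, 219, 4, 10), ((554.3319091796875, 14.52232551574707), (6.9575371742248535, 21.216413497924805), 88.74253845214844), array([[543.6499  ,  11.277192],
       [564.8612  ,  10.811597],
       [565.0139  ,  17.76746 ],
       [543.8026  ,  18.233055]], dtype=float32))
```

```bash
python3 -m crank '[[0,[0,0,-26],-0.016],[0,[0,0,-26],0],[0,[0,0,-26],0],[0,[0,0,-26],0],[0,[0,0,-20],0]]'; python3 -m crank '[[0,[0,0,-15],0],[0,[0,7,0],0],[0,[0,7,0],0],[0,[0,6,0],0],[0,[0,4,0],0]]';python3 -m crank '[[0,[0,4,0],0],[0,[0,4,0],0],[0,[0,4,0],0],[0,[0,4,0],0],[0,[0,2,0],0]]'; python3 - <<'E'
from h import *
for n in("top",'side'):
    c=camera(n); a=c["frame"][145:285,200:430] if n=="top" else c["frame"][150:350,220:500]
    cv2.imwrite(f"pics/{n}2.png",cv2.resize(a,(790,480) if n=='top' else (790,564)))
E
```

```text
clock: 8.58
tool_pos: [0.5124, -0.0717, 0.0301]
tool_rot: [-0.001, 0.711, 0.703, -0.0]
wrist_force: [-0.5, 0.4, -0.6]
finger_gap: 0.501
gripper_force: 0.0
clock: 9.0
tool_pos: [0.5145, -0.0483, 0.0188]
tool_rot: [0.001, 0.711, 0.704, 0.001]
wrist_force: [0.8, -0.3, 0.3]
finger_gap: 0.502
gripper_force: 0.0
clock: 9.42
tool_pos: [0.5136, -0.0313, 0.0179]
tool_rot: [0.001, 0.711, 0.703, 0.0]
wrist_force: [0.4, -1.0, 0.5]
finger_gap: 0.499
gripper_force: 0.4
```

View pics/side2.png

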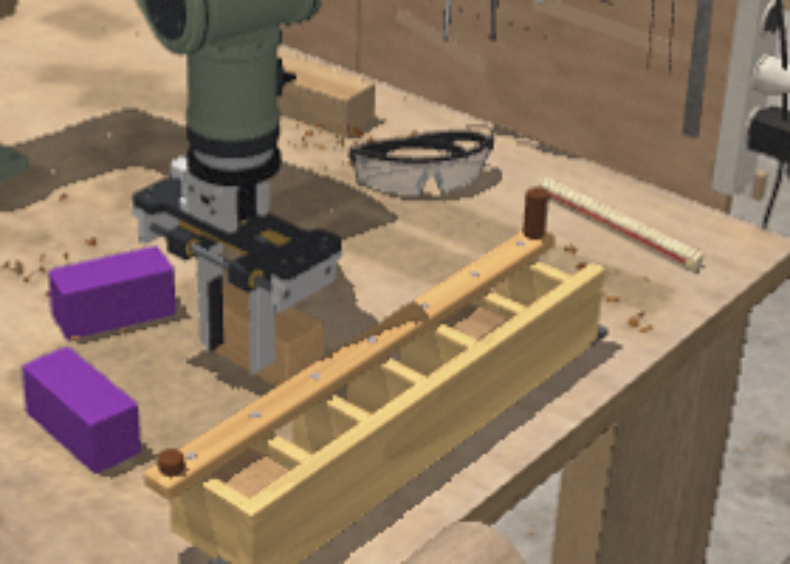

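The fingers are upright against the blank's -y side (crop 205–270, 300–370), and the purple blocks are clear of them. I'll push sideways now.

```bash
python3 -m crank '[[0,[0,3,0],0.003],[0,[0,4,0],0.004],[0,[0,4,0],0],[0,[0,4,0],0],[0,[0,4,0],0]]';python3 -m crank '[[0,[0,3,0],0],[0,[0,3,0],0],[0,[0,3,0],0],[0,[0,1,0],0],[0,[0,0,0],0]]'; python3 -m crank '[[0,[0,-10,0],0],[0,[0,-20,0],0],[0,[0,-20,0],0],[0,[0,-15,20],0],[0,[-10,0,35],0]]';python3 -m crank '[[0,[-20,-20,30],0],[0,[-25,-20,20],0],[0,[-25,-20,0],0],[0,[-25,-10,0],0],[0,[-25,0,0],0]]'; python3 - <<'E'
from h import *
c=camera("top"); cv2.imwrite("pics/t3.png",cv2.resize(c["frame"][145:345,180:430],None,fx=3,fy=3))
print(blank(c,.05,(203,285,280,345)))
E
```

```text
clock: 9.93
tool_pos: [0.5133, -0.0123, 0.0175]
tool_rot: [0.0, 0.709, 0.706, -0.0]
wrist_force: [0.2, -1.0, 1.5]
finger_gap: 0.501
gripper_force: 0.7
clock: 10.35
tool_pos: [0.513, -0.002, 0.0173]
tool_rot: [-0.0, 0.708, 0.706, 0.0]
wrist_force: [-0.1, -0.2, 0.3]
finger_gap: 0.499
gripper_force: 0.0
clock: 10.77
tool_pos: [0.5008, -0.0697, 0.0696]
tool_rot: [-0.003, 0.71, 0.705, -0.002]
wrist_force: [-0.3, -0.4, -0.7]
finger_gap: 0.5
gripper_force: 0.0
clock: 11.18
tool_pos: [0.3824, -0.1399, 0.1232]
tool_rot: [0.001, 0.709, 0.705, -0.0]
wrist_force: [0.5, 0.4, 0.7]
finger_gap: 0.499
gripper_force: 0.0
((293, 220, 19, 45), ((511.55841064453125, 30.334712982177734), (41.76955795288086, 102.56047058105469), 88.98435974121094), array([[459.91605 ,  10.362175],
       [562.4604  ,   8.544254],
       [563.2008  ,  50.30725 ],
       [460.65643 ,  52.12517 ]], dtype=float32))
```

View pics/t3.png

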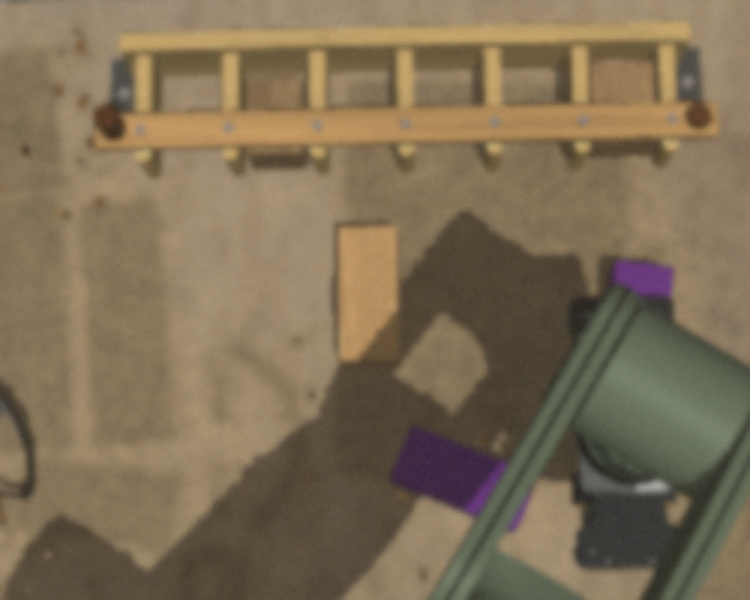

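The blank now lies at crop (367,290), in line with the third gap (dividers at 318 and 405) but about 2–3 mm short towards -y. I'll make one small corrective nudge.

```bash
python3 -m crank '[[0,[25,0,0],0],[0,[25,10,0],0],[0,[25,20,0],0],[0,[25,20,-20],0],[0,[20,20,-30],0.008]]' >/dev/null;python3 -m crank '[[0,[10,0,-35],0],[0,[0,10,-20],0],[0,[0,20,0],0],[0,[0,18,0],0],[0,[0,5,0],0]]';python3 -m crank '[[0,[0,4,0],0],[0,[0,4,0],0],[0,[0,2,0],0],[0,[0,2,0],0],[0,[0,0,0],0]]'
```

```text
clock: 12.07
tool_pos: [0.512, -0.0128, 0.0161]
tool_rot: [-0.002, 0.705, 0.709, -0.001]
wrist_force: [-0.4, 0.4, 0.3]
finger_gap: 0.502
gripper_force: 0.0
clock: 12.48
tool_pos: [0.5135, -0.0029, 0.0178]
tool_rot: [0.0, 0.706, 0.708, 0.0]
wrist_force: [0.1, -0.3, 0.0]
finger_gap: 0.502
gripper_force: 0.0
```

```bash
python3 -m crank '[[0,[0,2,0],0],[0,[0,2,0],0],[0,[0,0,0],0],[0,[0,0,0],0],[0,[0,-10,0],0]]';python3 -m crank '[[0,[0,-15,10],0],[0,[0,-5,35],0],[0,[-20,0,35],0],[0,[-25,5,5],0],[0,[0,0,0],0]]'; for i in 1 2 3; do python3 -m crank '[[-0.75,[-2.2,3.7,0],-0.105],[-0.75,[-2.2,3.7,0],-0.105],[-0.75,[-2.2,3.7,0],-0.105],[-0.75,[-2.2,3.7,0],-0.105],[-0.75,[-2.2,3.7,0],-0.105]]'|head -3;done; python3 - <<'E'
from h import *
c=camera("top"); cv2.imwrite("pics/t4.png",cv2.resize(c["frame"][145:345,180:430],None,fx=3,fy=3))
E
```

```text
clock: 12.9
tool_pos: [0.513, -0.0076, 0.0174]
tool_rot: [-0.0, 0.705, 0.709, 0.0]
wrist_force: [0.2, 0.1, 0.1]
finger_gap: 0.502
gripper_force: 0.0
clock: 13.32
tool_pos: [0.4664, -0.0237, 0.1042]
tool_rot: [0.0, 0.706, 0.708, 0.0]
wrist_force: [0.2, -0.1, -1.0]
finger_gap: 0.5
gripper_force: 0.0
clock: 13.73
tool_pos: [0.4569, -0.0051, 0.1014]
tool_rot: [-0.001, 0.867, 0.499, -0.001]
clock: 14.15
tool_pos: [0.4458, 0.0134, 0.1013]
tool_rot: [-0.0, 0.966, 0.257, -0.001]
clock: 14.57
tool_pos: [0.4349, 0.0319, 0.1014]
tool_rot: [-0.0, 1.0, -0.003, -0.001]
```

View pics/t4.png

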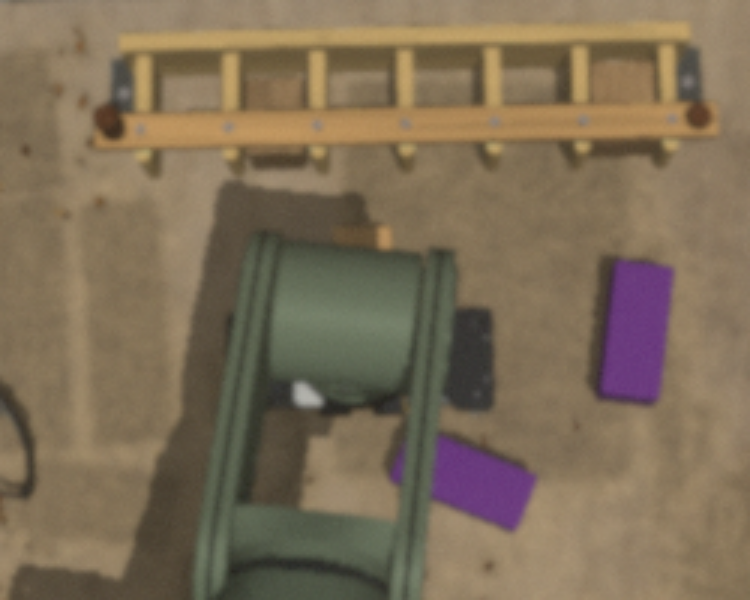

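The blank's front end (crop 334–392, centre 363) now lines up with the middle of the third gap (about 362). The tool is behind it, so I'll descend and push.

```bash
python3 -m crank '[[-0.75,[0,0,-20],0],[-0.75,[0,0,-20],0],[-0.75,[0,0,-20],0],[-0.75,[0,0,-20],0],[-0.75,[0,0,0],0]]';  python3 -m crank '[[-0.75,[5,0,0],0],[-0.75,[5,0,0],0],[-0.75,[5,0,0],0],[-0.75,[5,0,0],0],[-0.75,[5,0,0],0]]'; for i in 1 2 ; do python3 -m crank '[[-0.75,[5,0,0],0],[-0.75,[5,0,0],0],[-0.75,[5,0,0],0],[-0.75,[5,0,0],0],[-0.75,[5,0,0],0]]'; done;  python3 - <<'E'
from h import *
for n in("top",'side'):
    c=camera(n); a=c["frame"][145:285,200:430] if n=="top" else c["frame"][150:350,220:500]
    cv2.imwrite(f"pics/{n}5.png",cv2.resize(a,(790,480) if n=='top' else (790,564)))
E
```

```text
clock: 15.03
tool_pos: [0.4312, 0.0321, 0.0184]
tool_rot: [-0.001, 1.0, 0.001, -0.005]
wrist_force: [0.1, 1.1, -1.0]
finger_gap: 0.124
gripper_force: 0.0
clock: 15.45
tool_pos: [0.4616, 0.0319, 0.0234]
tool_rot: [0.0, 1.0, 0.0, 0.001]
wrist_force: [-2.3, 0.2, 1.1]
finger_gap: 0.128
gripper_force: 0.6
clock: 15.87
tool_pos: [0.4856, 0.032, 0.0224]
tool_rot: [0.0, 1.0, -0.0, -0.0]
wrist_force: [-0.9, 0.1, 0.9]
finger_gap: 0.125
gripper_force: 0.6
clock: 16.28
tool_pos: [0.5107, 0.032, 0.0224]
tool_rot: [-0.0, 1.0, -0.0, -0.0]
wrist_force: [-1.0, 0.1, 1.7]
finger_gap: 0.124
gripper_force: 0.6
```

View pics/top5.png

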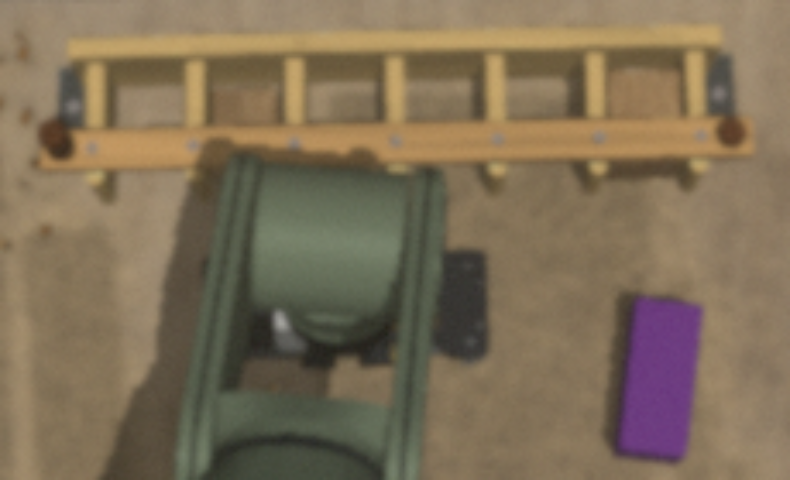

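The arm hides the blank (crop centre 345,160). The force is still about 1 N and the front end should already be entering the gap, so I'll continue slowly and watch the force.

```bash
for i in 1 2 ; do python3 -m crank '[[-0.75,[5,0,0],0],[-0.75,[5,0,0],0],[-0.75,[5,0,0],0],[-0.75,[5,0,0],0],[-0.75,[5,0,0],0]]'; done; python3 -m crank '[[-0.75,[4,0,0],0],[-0.75,[3,0,0],0],[-0.75,[3,0,0],0],[-0.75,[2,0,0],0],[-0.75,[2,0,0],0]]'
```

```text
clock: 16.8
tool_pos: [0.5357, 0.032, 0.0224]
tool_rot: [0.0, 1.0, -0.0, -0.0]
wrist_force: [-1.8, 0.7, -0.6]
finger_gap: 0.127
gripper_force: 0.3
clock: 17.22
tool_pos: [0.5607, 0.032, 0.0224]
tool_rot: [0.0, 1.0, -0.0, -0.0]
wrist_force: [-0.4, -0.8, -0.0]
finger_gap: 0.123
gripper_force: 0.3
clock: 17.63
tool_pos: [0.5742, 0.032, 0.0225]
tool_rot: [-0.0, 1.0, -0.0, -0.0]
wrist_force: [-1.1, -0.8, 0.0]
finger_gap: 0.126
gripper_force: 0.6
```

```bash
python3 -m crank '[[-0.75,[2,0,0],0],[-0.75,[2,0,0],0],[-0.75,[2,0,0],0],[-0.75,[2,0,0],0],[-0.75,[1,0,0],0]]'; python3 -m crank '[[-0.75,[1,0,0],0],[-0.75,[1,0,0],0],[-0.75,[1,0,0],0],[-0.75,[0,0,0],0],[-0.75,[0,0,0],0]]'
```

```text
clock: 18.05
tool_pos: [0.5835, 0.032, 0.0225]
tool_rot: [0.0, 1.0, -0.0, 0.0]
wrist_force: [-1.4, -1.2, 0.6]
finger_gap: 0.125
gripper_force: 0.6
clock: 18.47
tool_pos: [0.5844, 0.032, 0.0221]
tool_rot: [-0.0, 1.0, -0.0, -0.002]
wrist_force: [-6.4, 0.7, 3.4]
finger_gap: 0.118
gripper_force: 2.7
```

```bash
python3 -m crank '[[-0.75,[1,0,0],0],[-0.75,[1,0,0],0],[-0.75,[0.5,0,0],0],[-0.75,[0,0,0],0],[-0.75,[0,0,0],0]]'; python3 -m crank '[[-0.75,[-5,0,0],0],[-0.75,[-15,0,0],0],[-0.75,[-25,0,0],0],[-0.75,[-25,0,5],0],[-0.75,[-15,0,35],0]]'; for i in 1 2; do python3 -m crank '[[-0.75,[-15,-25,20],0],[-0.75,[-10,-35,10],0],[-0.75,[0,-40,0],0],[-0.75,[0,-40,0],0],[-0.75,[0,-40,0],0]]'; done; python3 - <<'E'
from h import *
t=camera("top");s=camera("side")
a=cv2.resize(t["frame"][145:235,200:430],None,fx=3.3,fy=3.3,interpolation=2)
b=cv2.resize(s["frame"][215:360,260:450],None,fx=2,fy=2,interpolation=2)
o=np.zeros((a.shape[0]+b.shape[0],a.shape[1],3),np.uint8);o[:a.shape[0]]=a;o[a.shape[0]:,:b.shape[1]]=b
cv2.imwrite("pics/end.png",o)
E
```

```text
clock: 18.88
tool_pos: [0.5843, 0.0321, 0.0217]
tool_rot: [-0.0, 1.0, 0.0, -0.005]
wrist_force: [-10.1, -0.7, 8.0]
finger_gap: 0.123
gripper_force: 5.3
clock: 19.3
tool_pos: [0.496, 0.0326, 0.0568]
tool_rot: [-0.001, 1.0, -0.0, -0.007]
wrist_force: [0.3, 0.0, -0.0]
finger_gap: 0.126
gripper_force: 0.0
clock: 19.72
tool_pos: [0.4796, -0.1501, 0.0936]
tool_rot: [0.001, 1.0, 0.0, 0.002]
wrist_force: [0.8, 0.3, 0.1]
finger_gap: 0.125
gripper_force: 0.0
clock: 20.13
tool_pos: [0.4542, -0.3308, 0.1234]
tool_rot: [0.001, 1.0, -0.0, 0.001]
wrist_force: [0.6, -0.1, -0.2]
finger_gap: 0.125
gripper_force: 0.0
```

View pics/end.png

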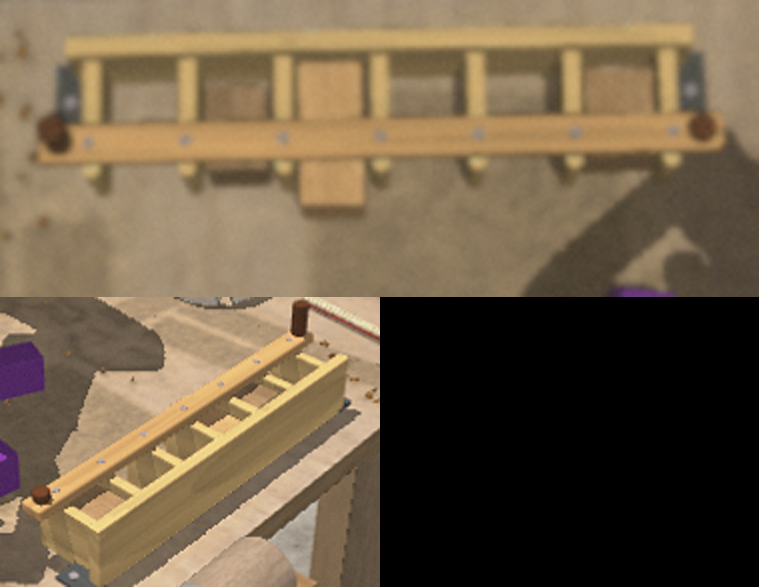

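The blank sits in the third gap from the tall post (crop 300–365, 60–207), and the other parts look unmoved. I'll check its depth numerically.

```bash
python3 - <<'E'
from h import *
c=dict(np.load("top.npz"))
f=lambda x,y,z:(world(c,[[(x+.5)/3.3-.5+200,(y+.5)/3.3-.5+145]],z)*1000).round(1)
print("near edge",f(332,207,.05),"far edge",f(330,61,.05),"board face",f(330,50,.078),"rail mid",f(332,136,.078))
E
```

```text
near edge [[593.   32.9]] far edge [[699.8  32.3]] board face [[699.6  31.4]] rail mid [[637.4  31.1]]
```

The far edge is at 699.8 mm and the board face at 699.6 mm, so the blank is fully home.

```bash
python3 -c "
from rig import ticket
print(ticket.hand_in())"
```

```text
the job is handed in; nothing more can be done
None
```

The rail was touched over gaps 1, 2 and 3 in order from the tall post, the blank was pushed fully home in the third gap (far edge measured within 1 mm of the back board), and the job is handed in at about 20 s of the 69 s allowed; no verdict was returned.

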